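Press the compartment label holder home behind the shelf lip

TASK

In the open lock drawer, slide the white mortar along the floor, without lifting or tipping it, from in front of the low shelf into the empty green ring, and let go of it. Then push the blue label holder, tongue first, under the shelf lip below the blue stripe, by feel, against the hidden spring until its stop rib sits flush and square against the lip, without ramming it. Finish while still holding it pressed fully home, and leave everything else where it is.

Things in the scene. Friction and masses are not known exactly. Their poses are not given: they have to be found in the camera images.
- shelf: Low fixed brown wooden inner compartment, 300 mm wide (y), 140 deep (x), 36 high; a brass knob (28 mm across, top at 59 mm) and a white pestle on top. Origin on the drawer floor under the middle of the lip's front face; +x inward (away from the robot), +y left, z up; turned about z by up to 0.2 rad. A grey floor ring centred 66 mm in front of the lip marks the mortar's start.
- lip (a point): Middle of the lip's lower edge on the shelf's front face, 10 mm above the floor, shelf's axes. The lip is 6 mm thick with a hollow behind. Below it is the slot: 52 mm wide (26 each side), 10 mm high, open down to the floor. A 44 mm wide blue stripe on the shelf's top edge marks it from above.
- catch (a joint): Spring bar hidden in the hollow, 44 mm wide, slides along the shelf's +x: 0 at rest with its face 36 mm behind the lip's front face, range to 0.010 m. Pushes back with 3 N at 0 and 0.5 N more per mm. A holder fully home pushes it back 8 mm (7 N); let go, it is pushed out again. With floor friction, seating it firmly takes some 10 to 20 N at the tool.
- holder: Loose blue plastic label holder, 70 g, standing on the floor: upright plate 10 mm thick (x), 50 wide (y), 46 high, white label on its -x face. Origin on the underside below the plate's middle; +x along the tongue, z up. Grip from above by the plate's two ends (50 mm apart, along y) or push on its front. Cracks if pressed against the shelf with over 40 N.
- rib (a point): On the holder: centre of the back face of its stop rib (30 mm wide, 30 high), 19 mm in +x from the holder's origin, 15 mm up. Home: the rib touches the lip's front face, so the holder's origin is 19 mm in front of that face, axes parallel to the shelf's.
- tongue_tip (a point): On the holder: tip of its flat round-ended tongue (44 mm wide, 5 mm thick, lying on the floor), 63 mm in +x from the holder's origin, on the underside.
- mortar: White ceramic mortar, open round cup 64 mm across from 18 mm height up to the rim at 50 mm, foot 48 mm across, wall 6 mm, about 0.26 kg, loose. Origin at the centre of its underside. Starts on the grey ring, blocking the slot.
- park: Flat green ring painted on the drawer floor, 100 mm outside and 84 mm inside diameter, on one side of the drawer; origin at its centre on the floor. The mortar's foot must stand wholly inside it.
- vial: Squat amber vial with white cap, 44 mm across, 55 mm tall, near a side wall. Origin at the centre of its underside. Leave alone.
- crusher: Chrome pill crusher, 52 mm across, 66 mm tall, near a side wall. Origin at the centre of its underside. Leave alone.
- syringe_a: Green oral syringe with white plunger lying on the floor near the robot, 115 mm long, 22 mm high. Origin below its barrel's middle, +x towards the plunger. Leave alone.
- syringe_b: Second such green oral syringe. Leave alone.
- organiser: White pill organiser with blue and yellow lids, 45 x 150 x 27 mm, in a far corner of the drawer. Origin at the centre of its underside. Leave alone.
Things that resemble listed ones, but are neither listed nor needed, are in the scene too. What is shaped like the mortar but yellow is not meant.

How it is judged:
On the way, in this order (a step that is already met when the one before it is completed fails the run):
1. the mortar stands inside the green ring, let go (horizontal distance between mortar and park below 0.018 m and linear speed of mortar below 0.02 m/s and height (world z) of mortar below 0.004 m and contact force between each of the arm, the fingers and mortar below 0.3 N), for 0.2 s.
2. the holder's tongue is well in behind the lip (x of tongue_tip in the frame of shelf above 0.018 m and y of holder in the frame of shelf between -0.012 and 0.012 m and height (world z) of holder below 0.007 m and angle between the x axis of holder and the x axis of shelf, either way round below 0.25 rad).
At the end, for the whole second after the job is handed in: Fingers still press the holder home: rib within 2.5 mm of the lip, on the floor, centred within 6 mm, square within 0.1 rad, at rest, spring bar back over 5.5 mm, over 3 N on the shelf; mortar upright, at rest, within 18 mm of the green ring's centre, clear of the holder (x of tongue_tip in the frame of shelf above 0.0415 m and x of holder in the frame of shelf between -0.0215 and -0.016 m and y of holder in the frame of shelf between -0.006 and 0.006 m and angle between the x axis of holder and the x axis of shelf, either way round below 0.1 rad and angle between each of holder, mortar's own z axis and vertical below 0.1 rad and height (world z) of holder below 0.006 m and linear speed of each of holder, mortar below 0.02 m/s and value of joint catch above 0.0055 m and contact force between holder and shelf above 3 N and contact force between the fingers and holder above 2 N and contact force between mortar and holder below 0.3 N and horizontal distance between mortar and park below 0.018 m and height (world z) of mortar below 0.004 m); the arm keeps its last pose, push and grip.
It fails at once if the mortar is lifted off the floor (more than 10 mm) (height (world z) of mortar above 0.01 m).
It fails at once if the mortar is tipped (angle between mortar's own z axis and vertical above 0.25 rad).
It fails at once if the holder is rammed against the shelf (over 40 N) (contact force between holder and shelf above 40 N).
It fails at once if another thing in the drawer is moved by more than 30 mm (distance of any of vial, crusher, syringe_a, syringe_b, organiser from where it was at the start of the episode above 0.03 m).
It also fails if it takes over 61 s, if anything falls off the work surface, if the arm or the gripper's body presses on something with over 40 N, if the wrist force passes 120 N, or if a joint passes its speed limit or range.

ROBOT

A 7-joint arm with a two-finger parallel gripper is mounted at the origin on the work surface. World frame = base frame: x ahead of the robot, y to its left, z up, the work surface at z = 0. Lengths are in m, angles in rad, forces in N, time in s.
With the tool pointing down it reaches from about 0.4 to 0.85 m from the base axis. Payload 10.4 kg.
Tool frame: the origin (TCP) lies midway between the tips of the shut fingers; the grasp point (between the pads) lies 19 mm behind it (r.hold_point_z is the z of the grasp point in the tool frame, in m); z points along the fingers, y is the line along which they close (so a half turn about z gives the same grasp; the last joint's range is limited). The gripper opens to 87 mm and grips with 3 to 60 N. Pads are 19 mm wide; open, the fingers measure 117 mm over their backs; the gripper's body (75 mm by 190 mm) begins 51 mm behind the grasp point.
Start: joints at [-1.332, 0.332, -0.065, 1.46, 0.022, 1.35, -0.088], TCP at [0.162, 0.604, 0.223] pointing down, gripper open.
Joint ranges: [-2.6, 2.6], [-0.5, 2.12], [-1.47, 1.34], [0.16, 2.42], [-1.27, 4.41], [0.06, 2.06], [-2.6, 2.6]. Speed limits (rad/s): [2.22, 2.22, 2.79, 2.79, 3.14, 3.14, 3.14].

INTERFACE

Orientations are given as a 3x3 rotation matrix whose columns are the frame's x, y, z axes.
In Python, from rig import r gives the robot as it stands.
- The arm moves only by the tool jog_arm, never from a script. Its argument "targets" is a list of rows, each a list of 2 entries, a list of its own where there are three numbers: the shift along the tool's x, y, z in mm, then the turn about the tool's z in rad. A call has 1 to 20 rows; each row shifts and turns the commanded pose from where the row before left it, along the tool's axes as they then stand; what a row does not reach is not made up. A row lasts 1/10 s, in which the tool goes at most 50 mm and 8.59 degrees, less where a joint would pass 70% of its speed; a pose out of reach is approached as far as the arm can. A call is refused whole if a number of a shift passes 50 or a number of a turn 0.15, either way. A call with a gripper value outside its range is refused whole. "grip" is the opening, from -1 (shut) to 1 (fully open), set as the call begins (left out, the last holds). The fingers move at their own pace and stop on an object; "force" is the grip in N (left out, the last holds). Time passes only in rows, so rows that do not move let the fingers close. It gives the time, the measured TCP pose, the force, the opening and the grip force at its end, in the units of the state.
- r.state(): the state, without advancing time (a new reading comes with each control period).
- r.get_image(name): name is "scene" or "side" or "wrist"; returns a dict with "pixels" (400x640x3 uint8, blue, green, red), "camera_matrix" (3x3 intrinsics, pixels), "D" ([k1, k2, p1, p2, k3] as OpenCV has them; the pictures are not rectified), "position" and "rotation" of the camera in the world; the wrist camera has in their place "T_tool_cam" (4x4, takes a point from camera to tool coordinates, whose origin is the TCP and whose axes are the flange's). Camera axes: x right, y up, looking along -z (the intrinsics and any distortion apply to the point x, -y, -z); pixel columns grow to the right and rows downward; lengths in m; the calibration is good to about 2 mm. A picture is of the moment at which its call begins: read the wrist's pose just before it. There is no depth.
- r.finish_job(): hands the job in; it is judged then, once.
The state is a dict: "t": time; "joint_pos": joint angles; "qvel": joint speeds; "tau": joint torques, N m; "tcp_pos": TCP position; "orientation": TCP orientation; "wrist_force": force on the tool from outside, world axes, zero at the start; "ft_torque": the same for the moment, N m; "grip_width": opening from 0.0 (shut) to 1.0 (fully open); "grip_force": force on a finger pad.
Only numpy, scipy, OpenCV 4.12 (cv2) and the standard library are available. Lean on these libraries where they do the work, as an engineer would, in place of code of your own. Each camera call takes 0.05 s, during which the arm holds its last target. There are 200 camera calls.

## Working session

There is one attempt and no reset: what is moved stays moved. The work goes in short steps, Python scripts to look and compute and a tool call to move; the robot and the scene stay as the last step left them, time stands still between calls to the robot, and variables do not carry over. Pictures are saved under pics/ and viewed, at most 10 in all, crops included, and the job is handed in when it is done.

Besides the shell and the picture viewer there is one more tool, called by a JSON object that holds its "method" and its "body". jog_arm: Moves the arm, as the interface text tells. Its arguments: {"type":"object","properties":{"targets":{"type":"array"},"grip":{"type":"number"},"force":{"type":"number"}},"required":["targets"]}

```bash
ls; mkdir -p pics; cat > h.py <<'E'
import numpy as np, cv2, pickle
from rig import r
def snap(n,tag):
    s=r.state(); d=r.get_image(n); d=dict(d)
    if 'T_tool_cam' in d:
        T=np.eye(4);T[:3,:3]=s['orientation'];T[:3,3]=s['tcp_pos'];T=T@np.array(d['T_tool_cam'])
        d['rotation']=T[:3,:3];d['position']=T[:3,3]
    d['pixels']=np.asarray(d['pixels']);cv2.imwrite(f'pics/{tag}.png',d['pixels']);pickle.dump(d,open(f'pics/{tag}.pkl','wb'));return d
def load(tag): return pickle.load(open(f'pics/{tag}.pkl','rb'))
def plane(d,uv,z):
    uv=np.array(uv,float).reshape(-1,1,2)
    p=cv2.undistortPoints(uv,np.array(d['camera_matrix']),np.array(d['D'])).reshape(-1,2)
    ray=np.c_[p[:,0],-p[:,1],-np.ones(len(p))]@np.array(d['rotation']).T
    c=np.array(d['position']);return c+ray*((z-c[2])/ray[:,2])[:,None]
def proj(d,P):
    q=(np.array(P,float).reshape(-1,3)-d['position'])@np.array(d['rotation'])
    q=q*[1,-1,-1]
    return cv2.projectPoints(q,np.zeros(3),np.zeros(3),np.array(d['camera_matrix']),np.array(d['D']))[0].reshape(-1,2)
E
python3 - <<'E'
from h import *
for n in ['scene','side','wrist']:
    d=snap(n,n+'0'); print(n,np.round(d['position'],3),np.round(d['rotation'],2).tolist())
s=r.state();print(s['t'],s['wrist_force'],r.hold_point_z,np.round(s['orientation'],3).tolist())
a=np.vstack([cv2.imread('pics/scene0.png')]);
E
```

```text
pics
scene [ 1.155 -0.58   0.59 ] [[0.67, -0.42, 0.61], [0.74, 0.36, -0.57], [0.02, 0.83, 0.55]]
side [0.294 0.565 0.721] [[-0.91, 0.29, -0.28], [-0.41, -0.66, 0.64], [0.0, 0.69, 0.72]]
wrist [0.081 0.625 0.384] [[0.26, -0.92, -0.29], [0.97, 0.25, 0.08], [0.0, -0.3, 0.96]]
0.15 [ 0.26112206 -0.262411   -0.19246178] -0.0187 [[-0.966, 0.259, -0.0], [0.259, 0.966, -0.001], [-0.0, -0.001, -1.0]]
```

View pics/scene0.png

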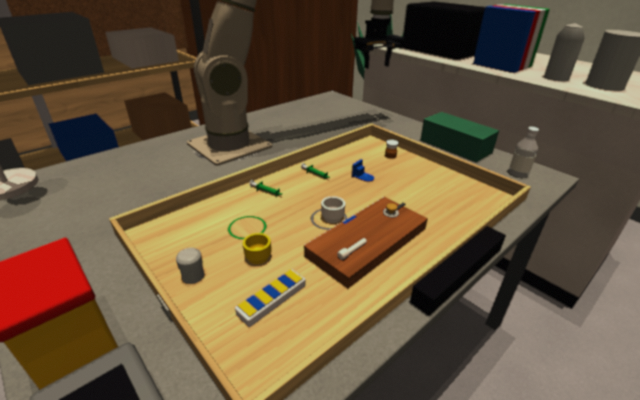

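View pics/side0.png

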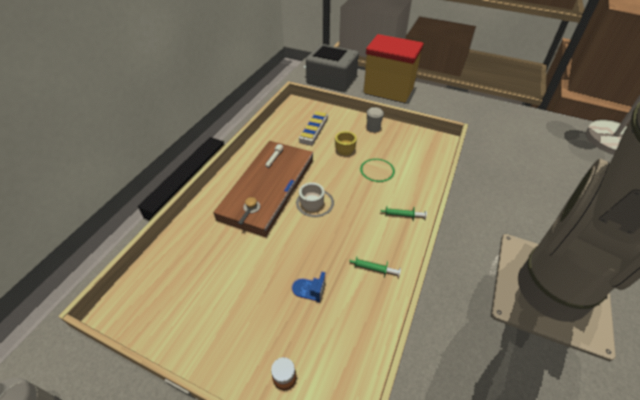

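Candidates for the mortar: the white cup, at scene (333,210) and side (312,198), stands on the grey ring in front of the blue stripe. The yellow cup, at scene (257,249) and side (345,143), is the look-alike. The white one is the right one. The green ring is at scene (247,228), the holder at scene (362,171) and side (310,287), and the blue stripe at scene (349,219) and side (289,186). Next I'll measure and confirm in a crop.

```bash
cat > m.py <<'E'
from h import *
def blobs(d,lo,hi,roi=None,amin=15):
    m=cv2.inRange(cv2.cvtColor(d['pixels'],cv2.COLOR_BGR2HSV),lo,hi)
    if roi:
        k=np.zeros_like(m);k[roi[1]:roi[3],roi[0]:roi[2]]=255;m&=k
    n,l,st,c=cv2.connectedComponentsWithStats(m)
    return m,[(st[i].tolist(),c[i].round(1).tolist(),l==i) for i in range(1,n) if st[i][4]>=amin]
E
python3 - <<'E'
from m import *
for n,roi in [('scene0',(100,120,530,380)),('side0',(80,80,470,400))]:
    d=load(n)
    m,b=blobs(d,(50,100,40),(80,255,255),roi); 
    for st,c,k in b: print(n,'green',st,c,np.round(plane(d,c,0)[0],3))
    m,b=blobs(d,(100,100,40),(130,255,255),roi)
    for st,c,k in b: print(n,'blue',st,c,np.round(plane(d,c,0)[0],3),np.round(plane(d,c,.036)[0],3))
    m,b=blobs(d,(0,0,90),(180,60,255),roi,40)
    for st,c,k in b: print(n,'white',st,c,np.round(plane(d,c,0.05)[0],3))
    # shelf
    m,b=blobs(d,(0,120,30),(14,255,160),roi,500)
    for st,c,k in b:
        h=cv2.convexHull(np.argwhere(k)[:,::-1].astype(np.int32)); a=cv2.approxPolyDP(h,4,True)[:,0]; print('shelf',a.tolist(),np.round(plane(d,a,.036)[:,:2],3).tolist())
a=load('scene0')['pixels'][150:280,220:420];b=load('side0')['pixels'][120:310,220:420]
cv2.imwrite('pics/crop1.png',np.hstack([cv2.resize(x,(400,int(x.shape[0]*2)))[:260] for x in (a,b)]))
E
```

```text
scene0 green [425, 120, 73, 20, 693] [466.3, 127.8] [0.48  0.842 0.   ]
scene0 green [307, 166, 21, 12, 86] [316.8, 171.7] [0.36  0.115 0.   ]
scene0 green [257, 183, 23, 12, 104] [267.6, 188.8] [ 0.344 -0.067  0.   ]
scene0 green [262, 220, 4, 12, 17] [263.9, 225.3] [ 0.487 -0.178  0.   ]
scene0 green [228, 223, 10, 15, 27] [230.7, 230.6] [ 0.45  -0.255  0.   ]
scene0 blue [100, 120, 17, 31, 358] [106.2, 137.1] [-0.37  -0.324  0.   ] [-0.277 -0.339  0.036]
scene0 blue [353, 160, 20, 21, 212] [360.8, 171.8] [0.454 0.225 0.   ] [0.497 0.176 0.036]
scene0 blue [344, 216, 11, 7, 26] [349.2, 219.1] [0.613 0.011 0.   ] [ 0.646 -0.025  0.036]
scene0 blue [279, 275, 16, 12, 98] [286.2, 280.7] [ 0.682 -0.253  0.   ] [ 0.711 -0.273  0.036]
scene0 blue [264, 285, 16, 13, 106] [271.4, 291.2] [ 0.686 -0.295  0.   ] [ 0.715 -0.312  0.036]
scene0 blue [247, 296, 17, 14, 121] [255.3, 302.3] [ 0.689 -0.337  0.   ] [ 0.717 -0.351  0.036]
scene0 white [247, 120, 88, 13, 721] [280.5, 124.5] [0.061 0.192 0.05 ]
scene0 white [374, 120, 49, 20, 549] [403.6, 126.7] [0.376 0.54  0.05 ]
scene0 white [100, 12
[... 2391 characters left out ...]
296, 182, 38, 35, 721] [312.0, 197.6] [0.567 0.001 0.05 ]
side0 white [250, 203, 10, 10, 46] [255.4, 208.2] [0.677 0.088 0.05 ]
side0 white [80, 209, 69, 84, 1727] [110.3, 247.5] [0.91  0.319 0.05 ]
side0 white [414, 211, 14, 7, 66] [420.8, 214.0] [ 0.31  -0.055  0.05 ]
side0 white [386, 267, 15, 9, 81] [393.4, 270.7] [0.325 0.121 0.05 ]
side0 white [291, 271, 35, 29, 103] [309.9, 283.5] [0.471 0.218 0.05 ]
side0 white [80, 332, 118, 68, 4091] [119.9, 377.0] [0.691 0.516 0.05 ]
side0 white [271, 357, 24, 27, 503] [282.5, 369.6] [0.444 0.389 0.05 ]
shelf [[311, 152], [265, 235], [217, 219], [215, 210], [269, 142]] [[0.65, -0.17], [0.622, 0.14], [0.751, 0.145], [0.772, 0.123], [0.782, -0.161]]
```

View pics/crop1.png

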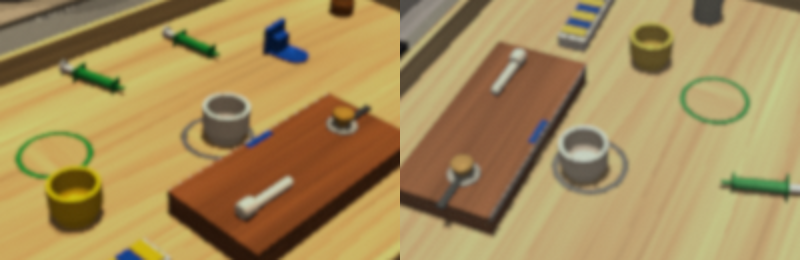

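The crop confirms it: the white cup stands on the grey ring in front of the blue stripe, and the yellow cup beside the green ring is the decoy. I'll move above the area for a wrist look.

{"method": "jog_arm", "body": {"targets": [[[0, 0, 0], -0.13], [[0, 0, 0], -0.13], [[-20, -32, 0], 0], [[-20, -32, 0], 0], [[-20, -32, 0], 0], [[-20, -32, 0], 0], [[-20, -32, 0], 0], [[-20, -32, 0], 0], [[-20, -32, 0], 0], [[-20, -32, 0], 0], [[-20, -32, 0], 0], [[-20, -32, 0], 0], [[-20, -32, 0], 0], [[-20, -32, 0], 0], [[-20, -32, 0], 0], [[-20, -32, 0], 0], [[-20, -32, 0], 0], [[-20, -32, 0], 0]], "grip": 1}}

```text
t: 1.95
tcp_pos: [0.4813, 0.0897, 0.2225]
orientation: [[-1.0, 0.002, 0.0], [0.002, 1.0, 0.0], [-0.0, 0.0, -1.0]]
wrist_force: [0.6, 0.4, 0.2]
grip_width: 0.999
grip_force: 0.0
```

{"method": "jog_arm", "body": {"targets": [[[0, 0, 0], 0]]}}

```text
t: 2.05
tcp_pos: [0.4826, 0.0862, 0.2225]
orientation: [[-1.0, 0.009, 0.001], [0.009, 1.0, -0.001], [-0.001, -0.001, -1.0]]
wrist_force: [0.3, 0.4, 0.4]
grip_width: 1.003
grip_force: 0.0
```

```bash
python3 - <<'E'
from h import *
d=snap('wrist','w1');s=r.state();print(s['t'],s['tcp_pos'],np.round(s['orientation'],3).tolist(),s['wrist_force'],s['grip_width'])
E
```

```text
2.1 [0.48147899 0.08889619 0.22237558] [[-1.0, 0.006, -0.0], [0.006, 1.0, -0.0], [0.0, -0.0, -1.0]] [-2.16602812  0.96353777 -0.25276773] 0.9987398908913737
```

View pics/w1.png

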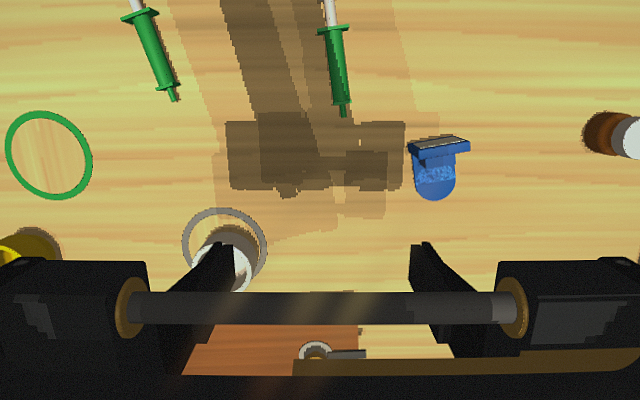

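The wrist view shows the green ring centred near (48,155), the holder at (437,165) with its tongue pointing away from the robot, the mortar on the grey ring near (224,250), and the shelf hidden behind the fingers. I'll measure these, then move above the mortar to see the shelf edge.

{"method": "jog_arm", "body": {"targets": [[[-20, -25, 0], 0], [[-20, -25, 0], 0], [[-25, -25, 0], 0], [[-25, -25, 0], 0], [[0, 0, 0], 0], [[0, 0, 0], 0]]}}

```text
t: 2.7
tcp_pos: [0.5704, -0.0083, 0.2219]
orientation: [[-1.0, 0.002, -0.001], [0.002, 1.0, 0.0], [0.001, 0.0, -1.0]]
wrist_force: [0.3, -0.4, 0.2]
grip_width: 1.0
grip_force: 0.0
```

```bash
python3 - <<'E'
from m import *
d=snap('wrist','w2');print(r.state()['tcp_pos'])
d1=load('w1')
m,b=blobs(d1,(50,100,40),(80,255,255),(0,100,150,250),100)
for st,c,k in b:
    pts=plane(d1,np.argwhere(k)[:,::-1],0)[:,:2]; h=cv2.convexHull(pts.astype(np.float32)); print('ring',cv2.minEnclosingCircle(h),cv2.fitEllipse(h))
for n in ('w1','w2'):
    d=load(n)
    for s,c,k in blobs(d,(100,100,40),(130,255,255),None,40)[1]: print(n,'blue',s,c,np.round(plane(d,c,0)[0],3),np.round(plane(d,c,.036)[0],3))
E
```

```text
[ 0.57013789 -0.00753674  0.2220971 ]
ring ((0.4635263979434967, -0.21526169776916504), 0.050136640667915344) ((0.46366462111473083, -0.21526692807674408), (0.09902790933847427, 0.09943512082099915), 179.77044677734375)
w1 blue [408, 140, 62, 61, 2260] [435.6, 168.6] [0.482 0.211 0.   ] [0.474 0.2   0.036]
w2 blue [506, 45, 78, 76, 3255] [536.2, 80.4] [0.475 0.214 0.   ] [0.477 0.193 0.036]
w2 blue [285, 243, 42, 10, 348] [305.6, 247.8] [ 0.662 -0.026  0.   ] [ 0.645 -0.024  0.036]
```

View pics/w2.png

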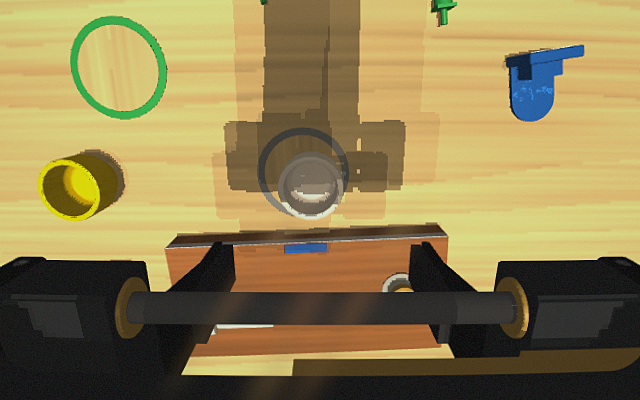

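The green ring is at (118,67), the yellow cup at (75,187), the mortar rim around (311,186), the grey ring around (304,172), the shelf's front top edge from (165,247) to (447,233), and the stripe at (305,248).

```bash
python3 - <<'E'
from m import *
d=load('w2');im=d['pixels'];hsv=cv2.cvtColor(im,cv2.COLOR_BGR2HSV)
for px,z in [((312,186),.05),((304,172),0),((340,186),.05),((278,186),.05)]: print(px,np.round(plane(d,px,z)[0],4))
# saturation-low mortar mask
m=cv2.inRange(hsv,(0,0,60),(180,70,255)); k=np.zeros_like(m);k[148:222,262:348]=255;m&=k
ys,xs=np.nonzero(m);print(len(xs),xs.min(),xs.max(),ys.min(),ys.max())
cv2.imwrite('pics/x.png',m)
# front lower edge & top edge per column
L,T=[],[]
for u in range(185,440,5):
    if 275<u<340: pass
    c=im[215:262,u].astype(int)
    g=c.sum(1); 
    L.append((u,215+int(np.argmin(np.diff(g[:30])))+.5))
    rr=c[:,2]; i0=int(np.argmin(np.diff(g[:30])))
    seg=np.diff(g[i0+1:]); T.append((u,215+i0+1+int(np.argmax(seg))+.5))
for nm,P,z in (('low',L,0),('top',T,.036)):
    P=np.array(P);w=plane(d,P,z)[:,:2]
    f=cv2.fitLine(w.astype(np.float32),cv2.DIST_HUBER,0,.001,.001).ravel();print(nm,f,'yaw',np.arctan(-f[0]/f[1]),'x at y=-.024',f[2]+(-.024-f[3])*f[0]/f[1])
m,b=blobs(d,(100,100,40),(130,255,255),(260,230,340,270),40)
k=b[0][2];w=plane(d,np.argwhere(k)[:,::-1],.036)[:,:2].astype(np.float32);print('stripe',cv2.minAreaRect(w))
E
```

```text
(312, 186) [ 0.5746 -0.0168  0.05  ]
(304, 172) [ 0.5718 -0.0266  0.    ]
(340, 186) [0.5746 0.0101 0.05  ]
(278, 186) [ 0.5745 -0.0493  0.05  ]
4072 262 347 148 219
low [ 0.0347389  -0.99939644  0.6381933  -0.04058168] yaw 0.03474589 x at y=-.024 0.63761693
top [ 0.04651985 -0.99891734  0.63826615 -0.03373639] yaw 0.04653664 x at y=-.024 0.63781273
stripe ((0.6454339027404785, -0.024702759459614754), (0.00976642221212387, 0.04383399337530136), 3.5630481243133545)
```

{"method": "jog_arm", "body": {"targets": [[[-5, -10, 20], 0], [[0, 0, 40], 0], [[0, 0, 40], 0], [[0, 0, 40], 0], [[0, 0, 25], 0], [[0, 0, 20], 0], [[0, 0, 15], 0], [[0, 0, 6], 0], [[0, 0, 0], 0]]}}

```text
t: 3.65
tcp_pos: [0.5753, -0.0183, 0.0164]
orientation: [[-1.0, 0.001, -0.001], [0.001, 1.0, 0.0], [0.001, 0.0, -1.0]]
wrist_force: [-0.4, 0.1, 0.2]
grip_width: 1.005
grip_force: 0.0
```

{"method": "jog_arm", "body": {"targets": [[[0, 0, 0], 0], [[0, 0, 0], 0], [[0, 0, 0], 0], [[0, 0, 0], 0], [[0, 0, 0], 0], [[0, 0, 0], 0], [[0, 0, 0], 0], [[0, 0, 0], 0]], "grip": -0.2, "force": 10}}

```text
t: 4.45
tcp_pos: [0.576, -0.019, 0.017]
orientation: [[-1.0, 0.002, 0.001], [0.002, 1.0, 0.0], [-0.001, 0.0, -1.0]]
wrist_force: [-0.5, 0.6, 6.4]
grip_width: 0.734
grip_force: 10.0
```

{"method": "jog_arm", "body": {"targets": [[[4, -7, 0], 0], [[8, -14, 0], 0], [[10, -18, 0], 0], [[10, -18, 0], 0], [[10, -18, 0], 0], [[10, -18, 0], 0], [[10, -18, 0], 0], [[10, -18, 0], 0], [[10, -18, 0], 0], [[10, -18, 0], 0], [[9, -15, 0], 0], [[6, -10, 0], 0], [[4, -6, 0], 0], [[0, 0, 0], 0], [[0, 0, 0], 0]]}}

```text
t: 5.95
tcp_pos: [0.4638, -0.2163, 0.0169]
orientation: [[-1.0, 0.003, 0.0], [0.003, 1.0, -0.001], [-0.0, -0.001, -1.0]]
wrist_force: [-1.9, -2.0, 7.2]
grip_width: 0.734
grip_force: 10.0
```

```bash
python3 - <<'E'
from m import *
d=snap('wrist','w3');s=snap('scene','s3');e=snap('side','d3');print(r.state()['tcp_pos'],r.state()['wrist_force'])
cv2.imwrite('pics/c3.png',np.hstack([d['pixels'][60:340,100:500],np.vstack([cv2.resize(s['pixels'][190:265,190:297],(400,280))])]))
E
```

```text
[ 0.46379432 -0.21628258  0.01694773] [-1.81989455 -2.90570331  8.15245351]
```

View pics/c3.png

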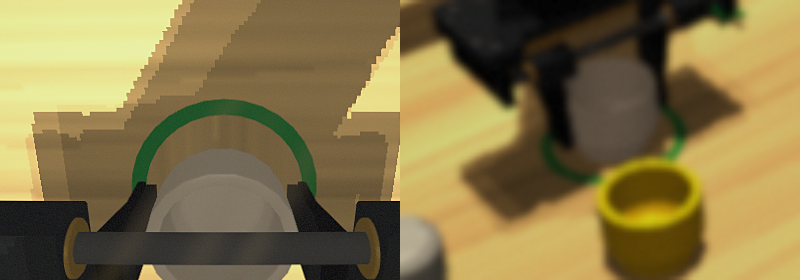

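```bash
python3 - <<'E'
from m import *
d=load('w3')
print(plane(d,(323,208),.018),plane(d,(323,235),.05),plane(d,(324,160),0))
print(proj(d,[[.4636-.05,-.2153,0],[.4636-.032,-.2163,.018],[.4636-.032,-.2163,.05]]))
E
```

```text
[[ 0.43364739 -0.21514004  0.018     ]] [[ 0.43414201 -0.21528364  0.05      ]] [[ 0.41413723 -0.21452029  0.        ]]
[[322.44832654 158.94872027]
 [320.52231377 203.86530358]
 [320.34819688 228.88395011]]
```

The mortar is within about 3 mm of the ring's centre. I'll release it and go up.

{"method": "jog_arm", "body": {"targets": [[[0, 0, 0], 0], [[0, 0, 0], 0], [[0, 0, 0], 0], [[0, 0, 0], 0], [[0, 0, 0], 0], [[0, 0, 0], 0], [[0, 0, -10], 0], [[0, 0, -20], 0], [[0, 0, -40], 0], [[0, 0, -40], 0], [[0, 0, -40], 0], [[0, 0, -40], 0]], "grip": 1}}

```text
t: 7.3
tcp_pos: [0.4638, -0.215, 0.209]
orientation: [[-1.0, 0.002, 0.001], [0.002, 1.0, -0.0], [-0.001, -0.0, -1.0]]
wrist_force: [1.5, -0.0, 0.1]
grip_width: 0.999
grip_force: 0.0
```

{"method": "jog_arm", "body": {"targets": [[[0, 30, 0], 0], [[0, 40, 0], 0], [[0, 40, 0], 0], [[0, 40, 0], 0], [[0, 40, 0], 0], [[0, 40, 0], 0], [[0, 40, 0], 0], [[0, 40, 0], 0], [[0, 40, 0], 0], [[0, 40, 0], 0], [[0, 15, 0], 0], [[0, 0, 0], 0], [[0, 0, 0], 0]]}}

```text
t: 8.6
tcp_pos: [0.4652, 0.1889, 0.2068]
orientation: [[-1.0, 0.003, 0.0], [0.003, 1.0, -0.001], [-0.0, -0.001, -1.0]]
wrist_force: [-0.6, -0.7, -0.4]
grip_width: 1.003
grip_force: 0.0
```

```bash
python3 - <<'E'
from m import *
d=snap('wrist','w4');e=snap('side','d4');print(r.state()['tcp_pos'],r.state()['wrist_force'])
x=d['pixels']
for s,c,k in blobs(d,(100,100,40),(130,255,255),None,100)[1]:
    print(s,c); u,v,w,h,_=s; C=x[max(v-15,0):v+h+15,max(u-15,0):u+w+15]; print(max(u-15,0),max(v-15,0))
    C=cv2.resize(C,None,fx=4,fy=4,interpolation=cv2.INTER_NEAREST)[:450,:500]
    D=cv2.resize(e['pixels'][130:230,320:420],(300,300)); C=np.pad(C,((0,max(0,300-len(C))),(0,0),(0,0))); D=np.pad(D,((0,len(C)-300),(0,0),(0,0)))
    cv2.imwrite('pics/c4.png',np.hstack([C,D]))
E
```

```text
[0.46539787 0.18838956 0.20682747] [ 0.15817309 -0.56211868  0.42388434]
[319, 156, 45, 65, 1769] [343.1, 193.4]
304 141
```

View pics/c4.png

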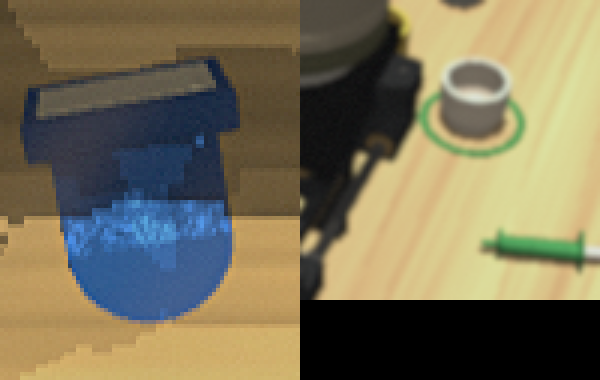

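The mortar stands inside the green ring, let go. The holder crop shows the plate's top back edge running from about full-image pixel (310,182) to (363,173), with the round tongue end near (341,221).

```bash
python3 - <<'E'
from m import *
d=load('w4')
f=lambda u,v:(304+(u-.5)/4-.4,141+(v-.5)/4-.4)
A=plane(d,[f(25,163),f(238,131)],.046)[:,:2];B=plane(d,[f(30,88),f(212,58)],0)[:,:2]
print('topback',A,np.linalg.norm(A[1]-A[0]),'frontbottom',B,np.linalg.norm(B[1]-B[0]))
for P in(A,B):
    v=P[1]-P[0];print('yaw',np.arctan2(-v[0],v[1]))
m,b=blobs(d,(100,100,40),(130,255,255),(300,150,370,230),100)
k=b[0][2];px=np.argwhere(k)[:,::-1]; px=px[px[:,1]>192]
w=plane(d,px,.003)[:,:2]
for yaw in (.1,.13,.16,.19):
    X=np.array([np.cos(yaw),np.sin(yaw)]);Y=np.array([-X[1],X[0]])
    a=w@X;t=w@Y
    # centreline: mid of t extents in slices
    mids=[(t[(a>q)&(a<q+.004)].max()+t[(a>q)&(a<q+.004)].min())/2 for q in np.arange(a.min(),a.max()-.004,.004)]
    tip=a.max(); c=np.median(mids); org=X*(tip-.063)+Y*c
    print(yaw,'slope',np.polyfit(np.arange(len(mids))*.004,mids,1)[0],'tip',X*tip+Y*c,'org',org,'from plate',A.mean(0)-X*.005,B.mean(0)+X*.005)
E
```

```text
topback [[0.4622156  0.17852519]
 [0.45479558 0.22744256]] 0.04947692099023364 frontbottom [[0.45359437 0.17852608]
 [0.44586599 0.22556114]] 0.04766576431530563
yaw 0.15053711739084177
yaw 0.16285585672208555
0.1 slope 0.09111460633032514 tip [0.51634824 0.21196703] org [0.45366298 0.20567753] from plate [0.45353057 0.20248471] [0.4547052  0.20254278]
0.13 slope 0.15450155957127756 tip [0.51634915 0.21259128] org [0.45388075 0.20442433] from plate [0.45354778 0.2023357 ] [0.45468799 0.20269178]
0.16 slope 0.2040603577576297 tip [0.51629413 0.2133291 ] org [0.45409881 0.20329205] from plate [0.45356945 0.20218728] [0.45466632 0.2028402 ]
0.19 slope 0.24494790891993512 tip [0.51624242 0.21381549] org [0.45437616 0.20191738] from plate [0.45359557 0.20203958] [0.4546402 0.2029879]
```

{"method": "jog_arm", "body": {"targets": [[[11, 14, 0], -0.08], [[0, 0, 0], -0.08], [[0, 0, 40], 0], [[0, 0, 40], 0], [[0, 0, 40], 0], [[0, 0, 30], 0], [[0, 0, 20], 0], [[0, 0, 15], 0], [[0, 0, 10], 0], [[0, 0, 0], 0], [[0, 0, 0], 0]]}}

```text
t: 9.8
tcp_pos: [0.4545, 0.2039, 0.0122]
orientation: [[-0.988, -0.157, 0.001], [-0.157, 0.988, 0.0], [-0.001, 0.0, -1.0]]
wrist_force: [0.7, 0.6, 0.5]
grip_width: 1.002
grip_force: 0.0
```

```bash
python3 - <<'E'
from h import *
d=snap('wrist','w5');s=r.state();print(s['tcp_pos'],s['wrist_force'],np.round(s['orientation'],3).tolist())
cv2.imwrite('pics/c5.png',d['pixels'][100:350,150:500])
E
```

```text
[0.45471285 0.20416199 0.01244748] [0.60465324 0.49118853 1.00609734] [[-0.988, -0.157, 0.001], [-0.157, 0.988, 0.001], [-0.001, 0.001, -1.0]]
```

View pics/c5.png

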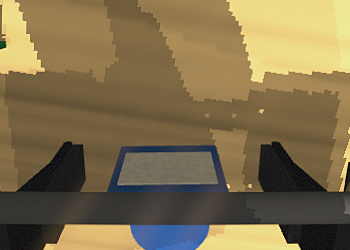

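The holder's plate sits squarely between the fingers, so I'll close.

{"method": "jog_arm", "body": {"targets": [[[0, 0, 0], 0], [[0, 0, 0], 0], [[0, 0, 0], 0], [[0, 0, 0], 0], [[0, 0, 0], 0], [[0, 0, 0], 0], [[0, 0, 0], 0], [[0, 0, 0], 0], [[0, 0, 0], 0], [[0, 0, 0], 0]], "grip": -0.5, "force": 35}}

```text
t: 10.85
tcp_pos: [0.454, 0.2042, 0.0115]
orientation: [[-0.988, -0.157, -0.0], [-0.157, 0.988, 0.0], [0.0, 0.0, -1.0]]
wrist_force: [-0.2, -1.0, 1.1]
grip_width: 0.569
grip_force: 35.0
```

```bash
python3 - <<'E'
from h import *
d=snap('wrist','w6');s=r.state();p=s['tcp_pos'];R=np.array(s['orientation']);print(p,s['wrist_force'],np.round(R,3).tolist(),s['grip_width'])
yaw=np.arctan2(R[1,1],R[0,1])-np.pi/2;print('yaw',yaw)
# label top edge check: predicted front top corners vs image
X=-R[:,0];Y=R[:,1]
o=np.array([p[0],p[1],0]);
print(proj(d,[o-X*.005+Y*t+np.array([0,0,z]) for z in(.0,.046) for t in(-.025,.025)]))
sh=.045;L=np.array([.638,-.0247]);ax=np.array([np.cos(sh),np.sin(sh)])
for back in(.085,.019): 
    g=L-ax*back; dlt=g-p[:2]; print(back,'world',g,'tool',dlt@R[:2,0]*1e3,dlt@R[:2,1]*1e3)
cv2.imwrite('pics/c6.png',d['pixels'][100:350,150:500])
E
```

```text
[0.45400109 0.20420449 0.01156596] [-1.26160458 -0.8896586   1.67555756] [[-0.988, -0.158, -0.0], [-0.158, 0.988, 0.0], [0.0, 0.0, -1.0]] 0.5729253385126769
yaw 0.15818912259222628
[[272.73048243 245.81744234]
 [367.78593224 245.79102952]
 [258.29586725 292.50976291]
 [381.75135135 292.46767294]]
0.085 world [ 0.55308605 -0.02852371] tool -61.186076798847274 -245.43126730430924
0.019 world [ 0.61901923 -0.02555471] tool -126.76373923036118 -252.88580787974024
```

View pics/c6.png

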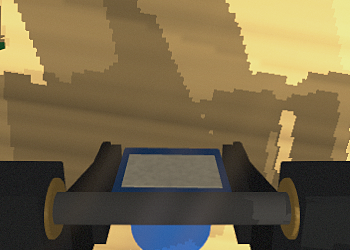

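The holder is gripped at about 50 mm and square. I'll square it to the shelf and slide to the pre-insertion pose.

{"method": "jog_arm", "body": {"targets": [[[0, 0, 0], 0.056], [[0, 0, 0], 0.057], [[-4, -10, 0], 0], [[-7, -19, 0], 0], [[-7, -19, 0], 0], [[-7, -19, 0], 0], [[-7, -19, 0], 0], [[-7, -19, 0], 0], [[-7, -19, 0], 0], [[-7, -19, 0], 0], [[-7, -19, 0], 0], [[-7, -19, 0], 0], [[-7, -19, 0], 0], [[-7, -19, 0], 0], [[-5, -12, 0], 0], [[-3, -6, 0], 0], [[0, 0, 0], 0], [[0, 0, 0], 0], [[0, 0, 0], 0]]}}

```text
t: 12.8
tcp_pos: [0.5536, -0.0278, 0.0116]
orientation: [[-0.999, -0.046, 0.0], [-0.046, 0.999, 0.0], [-0.0, 0.0, -1.0]]
wrist_force: [-0.2, -1.1, 1.1]
grip_width: 0.571
grip_force: 35.0
```

```bash
cat > st.py <<'E'
from h import *
s=r.state();ps=[];fs=[]
p=s['tcp_pos'];R=np.array(s['orientation'])
sh=.045;L=np.array([.638,-.0247]);ax=np.array([np.cos(sh),np.sin(sh)]);ay=np.array([-ax[1],ax[0]])
D=p[:2]-L;F=np.array(s['wrist_force'])
print('t',s['t'],'shelf x,y mm',D@ax*1e3,D@ay*1e3,'z',p[2],'yaw',np.arctan2(-R[0,1],R[1,1]),'F',F[:2]@ax,F[:2]@ay,F[2],'M',np.round(s['ft_torque'],2),'w',s['grip_width'])
E
python3 st.py; python3 - <<'E'
from m import *
d=snap('wrist','w7');e=snap('side','d7')
s=r.state();p=s['tcp_pos'];R=np.array(s['orientation']);X=-R[:,0];Y=R[:,1];o=np.array([p[0],p[1],0])
print(proj(d,[o-X*.005+Y*t for t in(-.025,.025)]))
C=np.hstack([d['pixels'][100:380,120:520],cv2.resize(e['pixels'][150:250,250:350],(280,280))]);cv2.imwrite('pics/c7.png',C)
E
```

```text
t 12.8 shelf x,y mm -84.43983449528832 0.6533307198735099 z 0.011596613758621942 yaw 0.046367328822952504 F -0.22557628005854988 -1.0480671205096792 1.128778440879643 M [-0.27 -0.09 -0.07] w 0.5707653466899513
[[273.10032427 245.88967191]
 [368.12308284 245.86765559]]
```

View pics/c7.png

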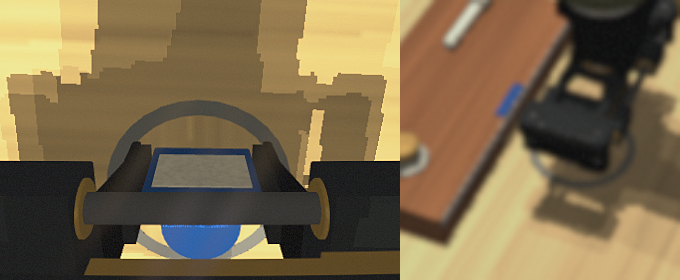

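The holder lies centred over the grey ring with the tongue pointing at the slot. I'll insert slowly and watch the force.

{"method": "jog_arm", "body": {"targets": [[[-4, 0, 0], 0], [[-4, 0, 0], 0], [[-4, 0, 0], 0], [[-4, 0, 0], 0], [[-3, 0, 0], 0], [[-3, 0, 0], 0], [[-3, 0, 0], 0], [[0, 0, 0], 0], [[0, 0, 0], 0]]}}

```text
t: 13.8
tcp_pos: [0.5792, -0.0271, 0.0116]
orientation: [[-0.999, -0.045, 0.001], [-0.045, 0.999, 0.0], [-0.001, 0.0, -1.0]]
wrist_force: [1.9, -0.0, 1.9]
grip_width: 0.574
grip_force: 35.0
```

```bash
python3 st.py
```

```text
t 13.8 shelf x,y mm -58.88215205087388 0.21987677726310928 z 0.011601964964922815 yaw 0.0454922936875118 F 1.93475871040629 -0.11282703958806312 1.8660462847609256 M [ 0.09 -0.28  0.02] w 0.5735123695572159
```

{"method": "jog_arm", "body": {"targets": [[[-3, 0, 0], 0], [[-3, 0, 0], 0], [[-3, 0, 0], 0], [[-3, 0, 0], 0], [[-3, 0, 0], 0], [[-3, 0, 0], 0], [[-3, 0, 0], 0], [[-3, 0, 0], 0], [[-2, 0, 0], 0], [[0, 0, 0], 0], [[0, 0, 0], 0]]}}

```text
t: 14.9
tcp_pos: [0.6046, -0.0262, 0.0116]
orientation: [[-0.999, -0.045, -0.0], [-0.045, 0.999, 0.0], [0.0, 0.0, -1.0]]
wrist_force: [-2.0, -0.5, 4.9]
grip_width: 0.568
grip_force: 35.0
```

```bash
python3 st.py
```

```text
t 14.9 shelf x,y mm -33.446869964883255 0.009517093259317488 z 0.01158563880277811 yaw 0.04523619691295975 F -1.9959716500591544 -0.4059542391327336 4.910164711088341 M [-0.06  0.26  0.01] w 0.5684530231872348
```

{"method": "jog_arm", "body": {"targets": [[[-2, 0, 0], 0], [[-2, 0, 0], 0], [[-2, 0, 0], 0], [[0, 0, 0], 0], [[0, 0, 0], 0]]}}

```text
t: 15.4
tcp_pos: [0.6106, -0.0259, 0.0116]
orientation: [[-0.999, -0.045, -0.0], [-0.045, 0.999, 0.0], [0.0, 0.0, -1.0]]
wrist_force: [-2.3, 0.1, 4.2]
grip_width: 0.571
grip_force: 35.0
```

```bash
python3 st.py
```

```text
t 15.4 shelf x,y mm -27.453830216231832 0.04280105972113285 z 0.011596769812009362 yaw 0.045264434574244464 F -2.331256069163827 0.25234822007969404 4.209026922719768 M [-0.02  0.36  0.  ] w 0.5711708508308211
```

{"method": "jog_arm", "body": {"targets": [[[-1.5, 0, 0], 0], [[-1.5, 0, 0], 0], [[0, 0, 0], 0], [[0, 0, 0], 0]]}}

```text
t: 15.8
tcp_pos: [0.6124, -0.0259, 0.0116]
orientation: [[-0.999, -0.045, -0.003], [-0.045, 0.999, 0.0], [0.003, 0.0, -1.0]]
wrist_force: [-7.8, 0.1, 11.8]
grip_width: 0.571
grip_force: 35.0
```

```bash
python3 st.py
```

```text
t 15.8 shelf x,y mm -25.627434025412548 -0.02866137036196454 z 0.011593015992472467 yaw 0.045084405876907915 F -7.805426206652901 0.4729707062144509 11.833508277675678 M [-0.04  1.71  0.08] w 0.5712353295300625
```

{"method": "jog_arm", "body": {"targets": [[[-1, 0, 0], 0], [[-1, 0, 0], 0], [[-1, 0, 0], 0], [[0, 0, 0], 0], [[0, 0, 0], 0]]}}

```text
t: 16.3
tcp_pos: [0.6149, -0.0258, 0.0116]
orientation: [[-0.999, -0.045, -0.004], [-0.045, 0.999, 0.0], [0.004, 0.0, -1.0]]
wrist_force: [-11.2, -1.0, 13.5]
grip_width: 0.568
grip_force: 35.0
```

```bash
python3 st.py
```

```text
t 16.3 shelf x,y mm -23.157916902323407 -0.03780215436865282 z 0.011587410536678402 yaw 0.04501684926099497 F -11.240876360678932 -0.5003214940192373 13.498518769935576 M [-0.11  2.26  0.03] w 0.5678205685213701
```

{"method": "jog_arm", "body": {"targets": [[[-1, 0, 0], 0], [[-1, 0, 0], 0], [[0, 0, 0], 0], [[0, 0, 0], 0]]}}

```text
t: 16.7
tcp_pos: [0.6166, -0.0257, 0.0116]
orientation: [[-0.999, -0.045, -0.004], [-0.045, 0.999, 0.0], [0.004, 0.001, -1.0]]
wrist_force: [-11.8, -0.5, 14.3]
grip_width: 0.57
grip_force: 35.0
```

```bash
python3 st.py
```

```text
t 16.7 shelf x,y mm -21.45452848838234 -0.03333370275595789 z 0.011569210180986837 yaw 0.04505524425202392 F -11.782729734321602 0.01285519772655741 14.268824911702376 M [-0.1   2.64  0.06] w 0.5703633568652634
```

{"method": "jog_arm", "body": {"targets": [[[-1, 0, 0], 0], [[-1, 0, 0], 0], [[0, 0, 0], 0], [[0, 0, 0], 0]]}}

```text
t: 17.1
tcp_pos: [0.6183, -0.0256, 0.0116]
orientation: [[-0.999, -0.045, -0.005], [-0.045, 0.999, 0.0], [0.005, 0.001, -1.0]]
wrist_force: [-13.6, 0.1, 15.9]
grip_width: 0.568
grip_force: 35.0
```

```bash
python3 st.py
```

```text
t 17.1 shelf x,y mm -19.733694412825475 -0.05474187408716329 z 0.011576199233665554 yaw 0.0450078993280461 F -13.618686378051406 0.6916923787813413 15.899596603125865 M [-0.07  2.96  0.02] w 0.5682171061308398
```

{"method": "jog_arm", "body": {"targets": [[[-1, 0, 0], 0], [[0, 0, 0], 0], [[0, 0, 0], 0]]}}

```text
t: 17.4
tcp_pos: [0.6192, -0.0256, 0.0116]
orientation: [[-0.999, -0.045, -0.005], [-0.045, 0.999, 0.0], [0.005, 0.001, -1.0]]
wrist_force: [-15.2, 0.1, 16.5]
grip_width: 0.571
grip_force: 35.0
```

```bash
python3 st.py
```

```text
t 17.4 shelf x,y mm -18.86654064856867 -0.035105848051382275 z 0.01159104867824614 yaw 0.04495747639040956 F -15.190644216580903 0.7934608304834198 16.526017287464875 M [-0.07  3.14  0.06] w 0.5709051733165378
```

{"method": "jog_arm", "body": {"targets": [[[-1, 0, 0], 0], [[0, 0, 0], 0], [[0, 0, 0], 0]]}}

```text
t: 17.7
tcp_pos: [0.6195, -0.0256, 0.0116]
orientation: [[-0.999, -0.045, -0.007], [-0.045, 0.999, 0.001], [0.007, 0.001, -1.0]]
wrist_force: [-17.9, 0.5, 19.5]
grip_width: 0.566
grip_force: 35.0
```

```bash
python3 st.py
```

```text
t 17.7 shelf x,y mm -18.536979220915054 -0.06112057186157655 z 0.011572016939906147 yaw 0.044961551221775704 F -17.850266733846144 1.3203559644490346 19.537121918818013 M [-0.01  3.85  0.01] w 0.5659271079747413
```

{"method": "jog_arm", "body": {"targets": [[[-1, 0, 0], 0], [[0, 0, 0], 0], [[0, 0, 0], 0]]}}

```text
t: 18.0
tcp_pos: [0.6195, -0.0256, 0.0116]
orientation: [[-0.999, -0.045, -0.009], [-0.045, 0.999, 0.001], [0.009, 0.001, -1.0]]
wrist_force: [-23.2, 1.0, 24.3]
grip_width: 0.569
grip_force: 35.0
```

```bash
python3 st.py
```

```text
t 18.0 shelf x,y mm -18.517375942896322 -0.07172089030621694 z 0.01156741399747568 yaw 0.0448989586932095 F -23.1187068207324 2.002735031691144 24.30577415032233 M [-0.07  4.98  0.08] w 0.5689577182151808
```

{"method": "jog_arm", "body": {"targets": [[[0, 0, 0], 0], [[0, 0, 0], 0], [[0, 0, 0], 0]]}}

```text
t: 18.3
tcp_pos: [0.6195, -0.0256, 0.0115]
orientation: [[-0.999, -0.045, -0.009], [-0.045, 0.999, 0.001], [0.009, 0.001, -1.0]]
wrist_force: [-23.2, 0.7, 23.9]
grip_width: 0.57
grip_force: 35.0
```

```bash
python3 st.py; python3 - <<'E'
from m import *
snap('wrist','w8')
for n in('w6','w7','w8'):
    d=load(n);m,b=blobs(d,(100,80,20),(130,255,255),(240,230,400,300),30);print(n,[(s,c) for s,c,k in b])
    cols=[np.nonzero(m[:,u])[0][:1].tolist() for u in (280,300,320,340,360)];print(cols)
e=snap('side','d8')
m,b=blobs(e,(50,100,40),(80,255,255),(340,145,410,200),3)
P=np.argwhere(m)[:,::-1].astype(np.float32);w=plane(e,P,0)[:,:2].astype(np.float32);print('ring',cv2.minEnclosingCircle(w))
E
```

```text
t 18.3 shelf x,y mm -18.55484692239835 -0.05706810175493658 z 0.011548953256112271 yaw 0.044862001336644204 F -23.195179981109742 1.711250383419212 23.94358102123251 M [-0.08  5.    0.07] w 0.5701368730241452
w6 [([261, 248, 121, 44, 1432], [317.5, 269.4])]
[[248], [248], [249], [249], [249]]
w7 [([262, 248, 120, 44, 1469], [319.0, 269.7])]
[[248], [248], [249], [249], [249]]
w8 [([261, 248, 122, 44, 1533], [319.4, 270.4])]
[[248], [248], [249], [249], [249]]
ring ((0.4646512269973755, -0.21473269164562225), 0.04830276221036911)
```

The holder hasn't slipped in the grip. It is against a hard stop, about 8 mm past the first spring contact, so I'm handing in.

```bash
python3 -c "
from rig import r
print(r.finish_job())"
```

```text
the job is handed in; nothing more can be done
None
```

The mortar stands let go inside the green ring, and the holder was handed in still gripped and pressed against its stop with about 23 N at the tool. That stop came about 8 mm past first spring contact; the hand-in gave no verdict.

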